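Press home the retaining caps in order

ROBOT

A 7-joint arm with a two-finger parallel gripper is mounted at the origin on the work surface. World frame = base frame: x ahead of the robot, y to its left, z up, the work surface at z = 0. Lengths are in m, angles in rad, forces in N, time in s.
With the tool pointing down it reaches from about 0.425 to 0.925 m from the base axis. Payload 6.8 kg.
Tool frame: the origin (TCP) lies at the very end of the fingers, on their centre line; the grasp point (between the pads) lies 19 mm behind it (grip_point_offset is the distance from the TCP to the grasp point, in m); z points along the fingers, y is the line along which they close (so a half turn about z gives the same grasp; the last joint's range is limited). The gripper opens to 85 mm and grips with 20 to 120 N. Pads are 22 mm wide; open, the fingers measure 114 mm over their backs; the gripper's body (76 mm by 85 mm) begins 54 mm behind the grasp point. The pads swing forward as they close: fully open they stand 13 mm farther back than shut.
Start: joints at [1.229, 0.477, 0.022, 1.555, -0.011, 1.109, -0.083], TCP at [0.156, -0.657, 0.231] pointing down, gripper open.
Joint ranges: [-2.96, 2.96], [-0.34, 2.1], [-1.41, 1.46], [0.24, 2.44], [-1.37, 4.51], [0.17, 1.92], [-2.96, 2.96]. Speed limits (rad/s): [2.39, 2.39, 3.14, 3.14, 3.14, 3.14, 3.14].

INTERFACE

Orientations are given as a unit quaternion [w, x, y, z].
In Python, from station import * gives the robot as it stands.
- The arm moves only by the tool carry_out, never from a script. Its argument "rows" is text: rows parted by semicolons, each of 4 numbers parted by spaces: the shift along the world's x, y, z in mm, then the turn about the world's z in degrees. In form: dx dy dz yaw; .... A call has 1 to 10 rows; each row shifts and turns the commanded pose from where the row before left it; what a row does not reach is not made up. A row lasts 1/8 s, in which the tool goes at most 62.5 mm and 10.7 degrees, less where a joint would pass 70% of its speed; a pose out of reach is approached as far as the arm can. A call is refused whole if a number of a shift passes 62.5 or a number of a turn 10.7, either way. A call with a gripper value outside its range is refused whole. "claw" is the finger opening in mm, from 0 to 85.4, set as the call begins (left out, the last holds). The fingers move at their own pace and stop on an object; "force" is the grip in N (left out, the last holds). Time passes only in rows, so rows that do not move let the fingers close. It gives the time, the measured TCP pose, the force, the opening and the grip force at its end, in the units of the state.
- get_obs(): the state, without advancing time (a new reading comes with each control period).
- read_camera(name): name is "scene" or "top"; returns a dict with "img" (384x512x3 uint8, blue, green, red), "fov_y" (degrees; the focal length in pixels is half the picture's height over the tangent of half this angle, whatever the lens; pixels are square), "cx", "cy" (the principal point, pixels), "distortion" ([k1, k2, p1, p2, k3] as OpenCV has them; the pictures are not rectified), "world_to_cam" (4x4, takes a point from world to camera coordinates). Camera axes: x right, y up, looking along -z (the intrinsics and any distortion apply to the point x, -y, -z); pixel columns grow to the right and rows downward; lengths in m; the calibration is good to about 2 mm. A picture is of the moment at which its call begins. There is no depth.
- hand_in(): hands the job in; it is judged then, once.
Trained networks look in the newest picture that a camera, given by its name, has taken for a name from the list of things; names that differ only in an ending like _2 or _b are one class to them, and where a whole thing is asked for, a point or a joint stands for the part that bears it (a point fixed in the world has none). Each returns a list of dicts, best first, with "confidence" (0 to 1); they miss things now and then, are a little off and sometimes report something else, mostly with a low value. They report only what shows in the picture. A call takes as long as a camera call. They do not tell look-alikes from the thing itself.
- recognise(camera, thing): "centre" ([column, row] in pixels, amid what is visible of it).
- outline_of(camera, thing): "pixels" (384x512 bool, what is visible of it) and "centre" ([column, row] in pixels, amid what is visible of it).
- place_of(camera, thing): "centre" ([column, row] in pixels: a listed point, or the origin of a listed thing).
The state is a dict: "t": time; "q": joint angles; "joint_vel": joint speeds; "joint_torque": joint torques, N m; "eef_pos": TCP position; "tool_rot": TCP orientation; "contact_force": force on the tool from outside, world axes, zero at the start; "torque": the same for the moment, N m; "gripper_width": opening from 0.0 (shut) to 1.0 (fully open); "grasp_force": force on a finger pad.
Only numpy, scipy, OpenCV 4.12 (cv2) and the standard library are available. Lean on these libraries where they do the work, as an engineer would, in place of code of your own. Each camera call takes 0.05 s, during which the arm holds its last target. There are 200 camera calls.

TASK

Three of the units on the assembly mat still have their round retaining cap standing proud: press each cap fully home with a light fingertip push, first the low round hub, then the long channel with the roller, then the square housing. Leave the tall post unit alone, its cap is not due yet, and do not pick up, tip or push aside any unit, part or tool on the mat.

Things in the scene. Friction and masses are not known exactly. Their poses are not given: they have to be found in the camera images.
- hub: low round aluminium hub unit, loose, about 0.6 kg: flange 90 mm across and 12 mm thick with six bolt heads, central boss 42 mm across whose top (washer included) is 34 mm above the underside. Origin: centre of the underside, z up. Cap on the centre
- channel: long steel channel unit, loose, about 0.6 kg: inverted U 150 mm long (its x axis), 54 mm wide, 36 mm high. The cap stands on a boss 40 mm from the middle towards its +x end (boss top with washer 42 mm above the underside); a black roller lies across its other end, top 58 mm above the underside. Origin: centre of the underside, z up
- block: square aluminium housing unit, loose, about 0.7 kg: 66 x 66 x 44 mm with four bolt heads and a central boss whose top (washer included) is 50 mm above the underside. Origin: centre of the underside, z up. Cap on the centre
- post: tall slender aluminium post unit, loose, about 0.6 kg: foot 68 mm across, column 36 mm across, with washer 68 mm high plus its cap (up to 89 mm). To be left alone. Origin: centre of the underside, z up
- hub_cap_top (a point): centre of the flat top face of the cap on the round hub (grey rubber pad 22 mm across and 7 mm high on a steel collar 28 mm across and 4 mm thick; this point moves with the pad); z up. 55 mm above the unit's underside when fully proud, 45 mm when home and released
- hub_cap (a joint): travel of the push-in cap in m: 0 = collar 10 mm above the washer on its boss, 0.010 = fully home, collar on the washer; starts at 0 to 0.003. Slides straight down under about 3 N and stays where left (no spring). The rubber pad on top gives 1 mm per 3 N, 4 mm at most, so it is pressed in 1 mm before the cap slides
- channel_cap_top (a point): centre of the flat top face of the cap on the long channel (grey rubber pad 22 mm across and 7 mm high on a steel collar 28 mm across and 4 mm thick; this point moves with the pad); z up. 63 mm above the unit's underside when fully proud, 53 mm when home and released
- channel_cap (a joint): travel of the push-in cap in m: 0 = collar 10 mm above the washer on its boss, 0.010 = fully home, collar on the washer; starts at 0 to 0.003. Slides straight down under about 3 N and stays where left (no spring). The rubber pad on top gives 1 mm per 3 N, 4 mm at most, so it is pressed in 1 mm before the cap slides
- block_cap_top (a point): centre of the flat top face of the cap on the square housing (grey rubber pad 22 mm across and 7 mm high on a steel collar 28 mm across and 4 mm thick; this point moves with the pad); z up. 71 mm above the unit's underside when fully proud, 61 mm when home and released
- block_cap (a joint): travel of the push-in cap in m: 0 = collar 10 mm above the washer on its boss, 0.010 = fully home, collar on the washer; starts at 0 to 0.003. Slides straight down under about 3 N and stays where left (no spring). The rubber pad on top gives 1 mm per 3 N, 4 mm at most, so it is pressed in 1 mm before the cap slides
- post_cap_top (a point): centre of the flat top face of the cap on the tall post (grey rubber pad 22 mm across and 7 mm high on a steel collar 28 mm across and 4 mm thick; this point moves with the pad); z up. 89 mm above the unit's underside when fully proud, 79 mm when home and released
- post_cap (a joint): travel of the push-in cap in m: 0 = collar 10 mm above the washer on its boss, 0.010 = fully home, collar on the washer; starts at 0 to 0.003. Slides straight down under about 3 N and stays where left (no spring). The rubber pad on top gives 1 mm per 3 N, 4 mm at most, so it is pressed in 1 mm before the cap slides. To be left as it is
- bearing: steel bearing ring, 34 mm across, 12 mm high; loose bystander; origin at the centre of its underside
- socket: steel socket, upright cylinder 24 mm across, 34 mm high; loose bystander; origin at the centre of its underside
- bushing: brass bushing, upright cylinder 28 mm across, 24 mm high; loose bystander; origin at the centre of its underside
- driver: screwdriver lying on the mat beyond the units, roughly along world y; loose bystander; origin in the middle of its length, x along it
- wrench: wrench lying on the mat beyond the units, roughly along world y; loose bystander; origin in the middle of its length, x along it
- jar: small closed jar, 52 mm across, 70 mm high; loose bystander; origin at the centre of its underside
Things that resemble listed ones, but are neither listed nor needed, are in the scene too. Of the things that look like the channel, take the one that is farthest from the robot's base at the start. Leave any blue look-alike of the block alone.

How it is judged:
By the outcome, as a careful person would: the job done as asked, in the order asked, and still so for the second after the job is handed in, with the robot touching nothing.
It also fails if it takes over 48 s, if anything falls off the work surface, if the arm or the gripper's body presses on something with over 40 N, if the wrist force passes 120 N, or if a joint passes its speed limit or range.

## Working session

There is one attempt and no reset: what is moved stays moved. The work goes in short steps, Python scripts to look and compute and a tool call to move; the robot and the scene stay as the last step left them, time stands still between calls to the robot, and variables do not carry over. Pictures are saved under pics/ and viewed, at most 10 in all, crops included, and the job is handed in when it is done.

Besides the shell and the picture viewer there is one more tool, called after "Call:" by a JSON object that holds its "api" and its "payload". carry_out: Moves the arm, as the interface text tells. Its arguments: {"type":"object","properties":{"rows":{"type":"string"},"claw":{"type":"number"},"force":{"type":"number"}},"required":["rows"]}

```bash
mkdir -p pics; cat > h.py <<'E'
from station import *
import numpy as np, cv2
def K(c):
    f=c["img"].shape[0]/2/np.tan(np.radians(c["fov_y"])/2)
    return np.array([[f,0,c["cx"]],[0,f,c["cy"]],[0,0,1.]]),np.array(c["distortion"],float)
def ray(c,px):
    k,d=K(c); u=cv2.undistortPoints(np.array([[px]],float),k,d)[0,0]
    T=np.array(c["world_to_cam"]); R=T[:3,:3]; o=-R.T@T[:3,3]
    return o,R.T@np.array([u[0],-u[1],-1.])
def at_z(c,px,z):
    o,r=ray(c,px); return o+r*(z-o[2])/r[2]
def proj(c,p):
    k,d=K(c); T=np.array(c["world_to_cam"]); q=T[:3,:3]@np.array(p)+T[:3,3]
    return cv2.projectPoints(np.array([[q[0],-q[1],-q[2]]]),np.zeros(3),np.zeros(3),k,d)[0].ravel()
E
python3 - <<'E'
from h import *
Z=dict(hub_cap_top=.054,channel_cap_top=.062,block_cap_top=.070,post_cap_top=.088,hub=0,channel=0,block=0,post=0,bearing=0,socket=0,bushing=0,jar=0)
for n in("top","scene"):
    c=read_camera(n); cv2.imwrite(f"pics/{n}0.png",c["img"])
    print(n,"cam at",ray(c,(256,192))[0].round(3))
    for t,z in Z.items():
        for r in place_of(n,t): print(t,np.round(r["centre"],1),round(r["confidence"],2),at_z(c,r["centre"],z).round(4)[:2])
print(get_obs())
E
```

```text
top cam at [ 0.315 -0.002  1.362]
hub_cap_top [225.7 188.1] 0.61 [0.5002 0.1181]
channel_cap_top [397.5 280.8] 0.58 [ 0.1913 -0.4285]
channel_cap_top [363.2 155.8] 0.42 [ 0.5991 -0.3366]
block_cap_top [144.4 210. ] 0.56 [0.4307 0.3818]
block_cap_top [154.8 170.7] 0.54 [0.5596 0.35  ]
post_cap_top [304.3 169.7] 0.61 [ 0.5508 -0.1375]
hub [231.3 189.5] 0.82 [0.5027 0.1039]
channel [354.5 165.5] 0.71 [ 0.579  -0.3205]
channel [381.  274.6] 0.56 [ 0.2074 -0.3937]
block [160. 174.] 0.78 [0.5609 0.3505]
block [150.2 207.7] 0.67 [0.4446 0.3825]
post [232.9 192.3] 0.71 [0.493  0.0985]
post [298.8 173.6] 0.52 [ 0.5538 -0.1276]
post [198.7 180.3] 0.25 [0.5365 0.2158]
bearing [199.  178.1] 0.63 [0.5441 0.2148]
bearing [162.1 173.7] 0.2 [0.5618 0.3432]
socket [301.5 169. ] 0.6 [ 0.5696 -0.1373]
socket [198.  179.6] 0.6 [0.5389 0.2182]
socket [326.  193.5] 0.53 [ 0.4836 -0.2182]
bushing [260.7 179.9] 0.53 [0.5341 0.0032]
jar [162.6 133. ] 0.81 [0.7068 0.3445]
scene cam at [0.779 0.567 0.753]
hub_cap_top [274.7 225.9] 0.6 [0.4939 0.1134]
channel_cap_top [176.1 134.9] 0.44 [ 0.5949 -0.3406]
channel
[... 781 characters left out ...]
98952,  0.02237527,  1.55539883, -0.01149084,
        1.10927713, -0.0830706 ]), 'joint_vel': array([-1.35309835e-05, -1.37318395e-04,  5.93688190e-04, -4.22257245e-05,
       -8.39559452e-04,  1.59670145e-03,  1.56320737e-03]), 'joint_torque': array([ 8.70091480e-04, -5.96317971e+01,  1.60695087e+00, -2.81540179e+01,
        1.25618989e-02,  1.60931973e-03, -1.57783768e-05]), 'eef_pos': array([ 0.15641682, -0.65665213,  0.23131496]), 'tool_rot': array([2.55245716e-05, 9.93172052e-01, 1.16658790e-01, 1.37999806e-05]), 'contact_force': array([-1.13576435,  0.31896478, -0.17759375]), 'torque': array([0.01155606, 0.02675897, 0.0295713 ]), 'grasp_force': 0.0, 'gripper_width': 0.9975430134793755}
```

```bash
python3 - <<'E'
import cv2
a=cv2.imread("pics/top0.png")[110:310,115:425]; cv2.imwrite("pics/topc.png",cv2.resize(a,(775,500),interpolation=cv2.INTER_CUBIC))
a=cv2.imread("pics/scene0.png"); cv2.imwrite("pics/scenec.png",cv2.resize(a,(800,600),interpolation=cv2.INTER_CUBIC))
E
```

```text
(no output)
```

View pics/topc.png

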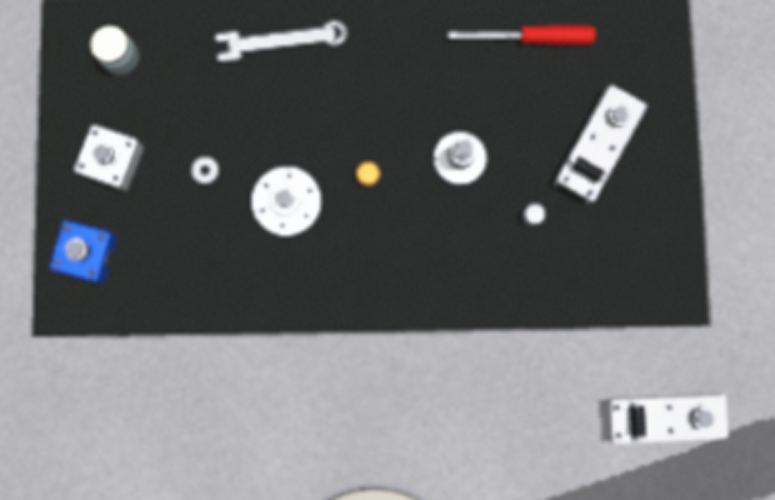

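View pics/scenec.png

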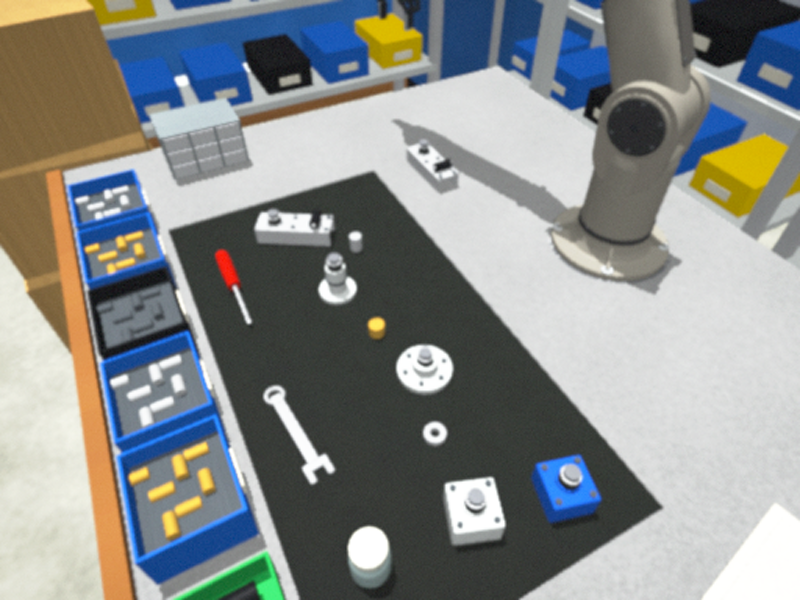

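The channel candidates are at top px (363,156), on the mat about 0.68 m out, and (397,281), about 0.47 m out near the base. The mat one is farthest, so it is the channel. The block candidates are aluminium at (155,171) and blue at (144,210), so I take the aluminium one. Next I refine the positions with enlarged crops.

```bash
cat > ov.py <<'E'
from h import *
from scipy.optimize import least_squares
def circ(c,x,y,z,r): return np.array([proj(c,(x+r*np.cos(a),y+r*np.sin(a),z)) for a in np.linspace(0,2*np.pi,40)])
def tile(c,x,y,zc,paths,s,h=22):
    m=proj(c,(x,y,zc)); x0,y0=int(m[0])-h,int(m[1])-h
    im=cv2.resize(c["img"][y0:y0+2*h,x0:x0+2*h],None,fx=s,fy=s,interpolation=cv2.INTER_CUBIC)
    for p,col in paths: cv2.polylines(im,[np.int32((p-[x0,y0]+.5)*s)],False,col,1)
    return cv2.resize(im,(260,260))
E
cat > m.py <<'E'
from ov import *
C={n:read_camera(n) for n in("top","scene")}
D=dict(hub=((.5,.115),.053,.012),channel=((.597,-.338),.061,.036),block=((.56,.347),.069,.044))
rows=[[],[]]
for t,(g,z,zb) in D.items():
    for i,(n,c) in enumerate(C.items()):
        for r in outline_of(n,t):
            u=r["pixels"].astype(np.uint8); ct=np.argwhere(u)[:,::-1].mean(0); w=at_z(c,ct,zb*.7)
            if np.hypot(*(w[:2]-g))<.06: print(n,t,"centroid",ct.round(1),w.round(4)[:2],u.sum(),round(r["confidence"],2))
        for r in outline_of(n,t+"_cap_top")+recognise(n,t+"_cap_top"):
            if np.hypot(*(at_z(c,r["centre"],z)[:2]-g))<.06: print(n,t,"cap","px" if "pixels" in r else "rec",np.round(r["centre"],1),at_z(c,r["centre"],z-.005).round(4)[:2],r["pixels"].sum() if "pixels" in r else '')
        paths=[(circ(c,*g,z,.011),(0,255,0)),(circ(c,*g,z-.007,.014),(0,0,255))]
        if t=="hub": paths.append((circ(c,*g,.012,.045),(255,0,255)))
        rows[i].append(tile(c,*g,z,paths,12))
cv2.imwrite("pics/ov1.png",np.vstack([np.hstack(r) for r in rows]))
E
python3 m.py
```

```text
top hub centroid [228.5 190.4] [0.4986 0.1128] 552 0.66
scene hub centroid [270.8 236.7] [0.5014 0.1094] 862 0.72
scene hub cap rec [271.6 226.9] [0.4998 0.1086] 
top channel centroid [354.9 167.4] [ 0.5675 -0.3157] 791 0.92
scene channel centroid [188.  145.9] [ 0.5698 -0.3162] 977 0.89
top block centroid [158.1 172.8] [0.5596 0.3493] 427 0.57
scene block centroid [302.7 326.5] [0.5612 0.3494] 1344 0.83
scene block cap rec [302.6 316.8] [0.5609 0.3431]
```

View pics/ov1.png

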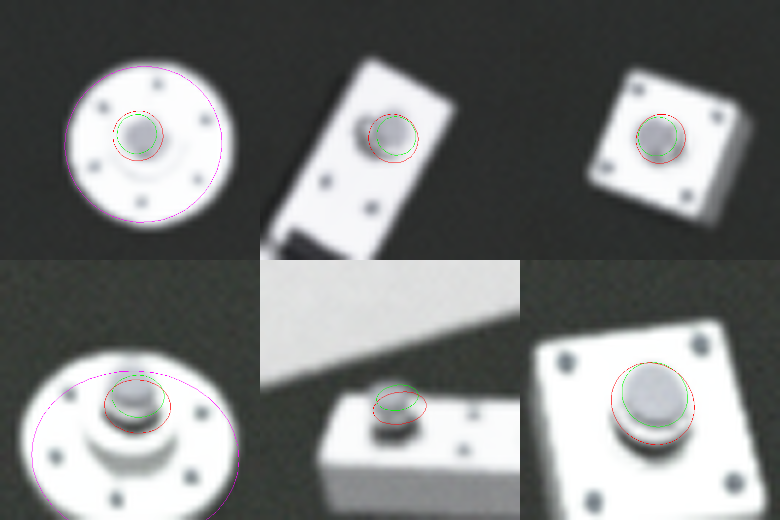

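```bash
cat > m2.py <<'E'
from ov import *
C={n:read_camera(n) for n in("top","scene")}
D=dict(hub=((.5,.115),.053,(143,136),(131,378)),channel=((.597,-.338),.061,(135,130),(134,131)),block=((.56,.347),.069,(138,137),(135,131)))
D["hub"]=D["hub"][:3]+((131,118),)
rows=[[],[]]; h=22
for t,(g,z,a,b) in D.items():
    obs={}
    for n,p in zip(C,(a,b)):
        m=proj(C[n],(*g,z)); obs[n]=np.array(p)*2*h/260+[int(m[0])-h,int(m[1])-h]-.5
        print(t,n,obs[n].round(1),at_z(C[n],obs[n],z).round(4)[:2])
    s=least_squares(lambda X:np.r_[[proj(C[n],X)-obs[n] for n in C]].ravel(),[*g,z])
    zf=least_squares(lambda X:np.r_[[proj(C[n],(*X,z))-obs[n] for n in C]].ravel(),g).x
    print("  tri",s.x.round(4),"res",s.fun.round(2),"zfix",zf.round(4))
    for i,n in enumerate(C):
        c=C[n]
        paths=[(circ(c,*zf,z,.011),(0,255,0))]
        if t=="hub": paths.append((circ(c,*zf,.012,.045),(255,0,255)))
        rows[i].append(tile(c,*zf,z,paths,12))
cv2.imwrite("pics/ov2.png",np.vstack([np.hstack(r) for r in rows]))
E
python3 m2.py
```

```text
hub top [227.7 188.5] [0.4989 0.1116]
hub scene [271.7 224.5] [0.4979 0.1053]
  tri [0.4995 0.11   0.0591] res [ 0.33 -0.47  0.43  0.06] zfix [0.4986 0.1082]
channel top [363.3 155.5] [ 0.6004 -0.3374]
channel scene [175.2 134.7] [ 0.5968 -0.3444]
  tri [ 0.5987 -0.3355  0.0678] res [-0.02  0.05 -0.05 -0.01] zfix [ 0.5989 -0.3393]
block top [155.9 170.7] [0.5598 0.3467]
block scene [304.3 316.7] [0.5593 0.3461]
  tri [0.5596 0.3464 0.07  ] res [ 0.01 -0.01  0.01  0.  ] zfix [0.5594 0.3463]
```

View pics/ov2.png

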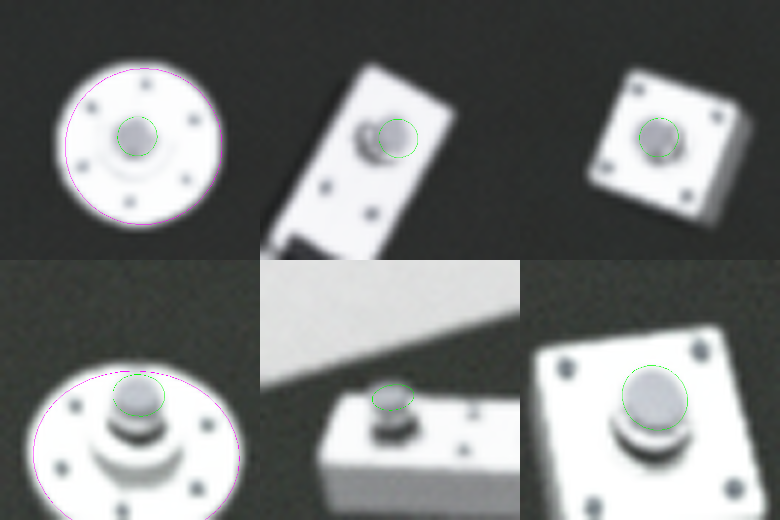

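The overlays now fit: hub cap (0.499, 0.110), channel cap (0.599, -0.3385), block cap (0.5595, 0.346). I shut the fingers and head for the hub, bowing out to stay within reach.

Call:
{"api": "carry_out", "payload": {"rows": "43 44 0 0;43 44 0 0;43 44 0 0;43 44 0 0;43 44 0 0;43 44 0 0;43 45 0 0;43 48 0 0", "claw": 0, "force": 20}}

```text
t: 3.4
eef_pos: [0.5004, -0.2998, 0.2317]
tool_rot: [0.0, 0.993, 0.116, 0.0]
contact_force: [0.9, -0.7, 0.0]
gripper_width: 0.002
grasp_force: 0.0
```

Call:
{"api": "carry_out", "payload": {"rows": "0 52 0 0;0 52 0 0;0 52 0 0;0 52 0 0;0 52 0 0;0 52 0 0;0 52 -30 0;0 46 -30 0;0 0 -30 0;0 0 0 0"}}

```text
t: 4.65
eef_pos: [0.4974, 0.1087, 0.1396]
tool_rot: [0.0, 0.993, 0.117, -0.002]
contact_force: [0.7, -0.3, 0.4]
gripper_width: 0.001
grasp_force: 0.0
```

Call:
{"api": "carry_out", "payload": {"rows": "1 1 -25 0;0 0 -25 0;0 0 -22 0;0 0 0 0;0 0 0 0"}}

```text
t: 5.28
eef_pos: [0.5013, 0.1097, 0.0708]
tool_rot: [-0.0, 0.993, 0.116, 0.001]
contact_force: [-0.4, -0.4, 1.1]
gripper_width: -0.001
grasp_force: 0.0
```

```bash
python3 - <<'E'
from ov import *
C={n:read_camera(n) for n in("top","scene")}
t=[]
p=get_obs()["eef_pos"];print(p, get_obs()["contact_force"])
for n,c in C.items():
    m=proj(c,(.499,.11,.06)).astype(int);h=32
    t.append(cv2.resize(c["img"][m[1]-h:m[1]+h,m[0]-h:m[0]+h],(400,400),interpolation=cv2.INTER_CUBIC))
cv2.imwrite("pics/hub1.png",np.hstack(t))
E
```

```text
[0.50120092 0.10994213 0.07075631] [-0.08983599 -0.09647525  0.0902303 ]
```

View pics/hub1.png

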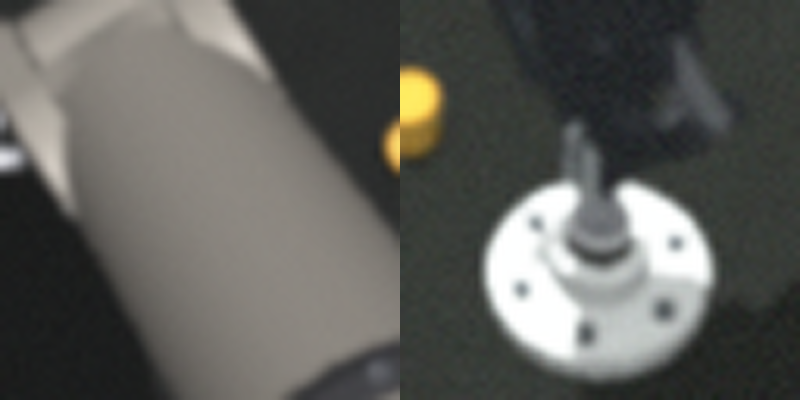

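The shut fingertips are just above the hub's grey pad (scene crop (590,195) over the pad at (600,215)). I descend slowly from here.

Call:
{"api": "carry_out", "payload": {"rows": "-2 0 -6 0;0 0 -6 0;0 0 -2 0;0 0 0 0"}}

```text
t: 5.88
eef_pos: [0.4977, 0.1098, 0.0551]
tool_rot: [0.0, 0.993, 0.117, -0.001]
contact_force: [-1.6, -0.6, 2.3]
gripper_width: 0.002
grasp_force: 0.8
```

Call:
{"api": "carry_out", "payload": {"rows": "0 0 -1.5 0;0 0 -1.5 0;0 0 0 0"}}

```text
t: 6.25
eef_pos: [0.4979, 0.1099, 0.0522]
tool_rot: [0.0, 0.993, 0.117, -0.0]
contact_force: [-1.4, -0.4, 2.7]
gripper_width: -0.002
grasp_force: 1.2
```

Call:
{"api": "carry_out", "payload": {"rows": "0 0 -1.5 0;0 0 -1.5 0;0 0 0 0"}}

```text
t: 6.62
eef_pos: [0.4981, 0.1099, 0.0492]
tool_rot: [0.0, 0.993, 0.117, -0.0]
contact_force: [-1.8, -0.2, 2.4]
gripper_width: -0.001
grasp_force: 1.2
```

Call:
{"api": "carry_out", "payload": {"rows": "0 0 -1 0;0 0 -1 0;0 0 0 0"}}

```text
t: 7.0
eef_pos: [0.4981, 0.1099, 0.0473]
tool_rot: [-0.0, 0.993, 0.117, 0.0]
contact_force: [-1.0, -0.0, 3.1]
gripper_width: -0.0
grasp_force: 1.3
```

Call:
{"api": "carry_out", "payload": {"rows": "0 0 -1 0;0 0 -1 0;0 0 0 0"}}

```text
t: 7.38
eef_pos: [0.4981, 0.1099, 0.0456]
tool_rot: [0.0, 0.993, 0.117, 0.0]
contact_force: [-4.1, -1.1, 8.1]
gripper_width: 0.002
grasp_force: 3.7
```

Force rose from 3 N while sliding to 8 N at a hard stop, so the hub cap is home. Now up and over to the channel.

Call:
{"api": "carry_out", "payload": {"rows": "0 0 20 0;0 0 55 0;0 0 55 0;12 -50 0 0;12 -50 0 0;12 -50 0 0;13 -50 0 0;13 -50 0 0;13 -50 0 0;13 -50 0 0"}}

```text
t: 8.62
eef_pos: [0.5867, -0.2419, 0.1752]
tool_rot: [0.0, 0.993, 0.117, 0.0]
contact_force: [1.2, -1.1, 0.7]
gripper_width: -0.003
grasp_force: 0.0
```

Call:
{"api": "carry_out", "payload": {"rows": "13 -50 0 0;0 -48 0 0;0 0 -40 0;0 0 -30 0;0 0 0 0"}}

```text
t: 9.25
eef_pos: [0.5974, -0.3373, 0.1023]
tool_rot: [-0.001, 0.993, 0.117, -0.002]
contact_force: [-0.6, 0.2, 0.0]
gripper_width: 0.002
grasp_force: 0.0
```

Call:
{"api": "carry_out", "payload": {"rows": "1 0 -15 0;0 0 -12 0;0 0 0 0;0 0 0 0"}}

```text
t: 9.75
eef_pos: [0.6004, -0.3382, 0.0788]
tool_rot: [0.0, 0.993, 0.117, 0.0]
contact_force: [0.1, 0.1, 0.2]
gripper_width: -0.002
grasp_force: 0.0
```

```bash
python3 - <<'E'
from ov import *
C={n:read_camera(n) for n in("top","scene")}
t=[];o=get_obs();print(o["eef_pos"],o["contact_force"])
for n,g in(("top",(.499,.11,.045)),("scene",(.499,.11,.045)),("scene",(.599,-.338,.065))):
    c=C[n];m=proj(c,g).astype(int);h=24
    t.append(cv2.resize(c["img"][m[1]-h:m[1]+h,m[0]-h:m[0]+h],(260,260),interpolation=cv2.INTER_CUBIC))
cv2.imwrite("pics/ch1.png",np.hstack(t))
E
```

```text
[ 0.60052028 -0.33831422  0.07901744] [-0.49034367 -0.79651956  0.25196006]
```

View pics/ch1.png

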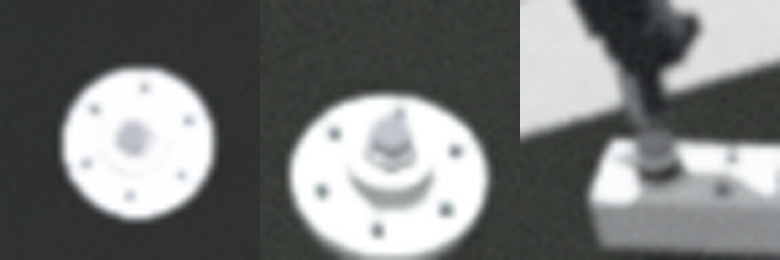

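The hub cap is seated low on its boss, and the point behind it is the sixth bolt head. The fingers stand over the channel's pad (third tile, (655,140)). I descend.

Call:
{"api": "carry_out", "payload": {"rows": "-1 0 -5 0;0 0 -6 0;0 0 -2 0;0 0 0 0"}}

```text
t: 10.35
eef_pos: [0.5989, -0.338, 0.0649]
tool_rot: [-0.0, 0.993, 0.117, -0.0]
contact_force: [-0.5, -0.5, 0.0]
gripper_width: 0.003
grasp_force: 0.0
```

Call:
{"api": "carry_out", "payload": {"rows": "0 0 -1.5 0;0 0 -1.5 0;0 0 -1.5 0;0 0 0 0"}}

```text
t: 10.85
eef_pos: [0.5993, -0.3382, 0.061]
tool_rot: [0.0, 0.993, 0.117, 0.0]
contact_force: [-0.8, 0.9, 2.8]
gripper_width: 0.001
grasp_force: 1.2
```

Call:
{"api": "carry_out", "payload": {"rows": "0 0 -1.5 0;0 0 -1.5 0;0 0 0 0"}}

```text
t: 11.22
eef_pos: [0.5992, -0.3382, 0.0577]
tool_rot: [0.0, 0.993, 0.117, 0.0]
contact_force: [0.8, -0.2, 1.9]
gripper_width: -0.001
grasp_force: 1.2
```

Call:
{"api": "carry_out", "payload": {"rows": "0 0 -1 0;0 0 -1 0;0 0 0 0"}}

```text
t: 11.6
eef_pos: [0.5992, -0.3381, 0.0557]
tool_rot: [0.0, 0.993, 0.117, 0.0]
contact_force: [1.4, -0.6, 2.1]
gripper_width: -0.002
grasp_force: 1.2
```

Call:
{"api": "carry_out", "payload": {"rows": "0 0 -1 0;0 0 -1 0;0 0 0 0"}}

```text
t: 11.98
eef_pos: [0.5993, -0.3382, 0.0542]
tool_rot: [0.0, 0.993, 0.117, 0.0]
contact_force: [-0.5, -0.3, 6.2]
gripper_width: -0.005
grasp_force: 2.9
```

Call:
{"api": "carry_out", "payload": {"rows": "0 0 -0.5 0;0 0 0 0;0 0 20 0;0 0 55 0;0 0 55 0;-3 55 0 0;-3 55 0 0;-3 55 0 0;-3 55 0 0;-3 55 0 0"}}

```text
t: 13.22
eef_pos: [0.5835, -0.0614, 0.1841]
tool_rot: [0.0, 0.993, 0.117, 0.0]
contact_force: [1.5, 0.2, 0.5]
gripper_width: 0.0
grasp_force: 0.0
```

Call:
{"api": "carry_out", "payload": {"rows": "-3 55 0 0;-3 55 0 0;-3 55 0 0;-3 55 0 0;-3 55 0 0;-3 55 0 0;-3 55 0 0;-3 24 0 0;-1 0 -35 0;0 0 0 0"}}

```text
t: 14.48
eef_pos: [0.5576, 0.3436, 0.146]
tool_rot: [0.002, 0.993, 0.116, -0.002]
contact_force: [-0.6, 0.3, 0.4]
gripper_width: -0.001
grasp_force: 0.0
```

Call:
{"api": "carry_out", "payload": {"rows": "1 2 -25 0;0 0 -20 0;0 0 -12 0;0 0 0 0;0 0 0 0"}}

```text
t: 15.1
eef_pos: [0.5605, 0.3481, 0.0921]
tool_rot: [-0.0, 0.993, 0.117, 0.0]
contact_force: [-0.5, 0.3, -0.5]
gripper_width: 0.002
grasp_force: 0.0
```

```bash
python3 - <<'E'
from ov import *
C={n:read_camera(n) for n in("top","scene")}
t=[];o=get_obs();print(o["eef_pos"],o["contact_force"])
for n,g in(("top",(.599,-.338,.055)),("scene",(.599,-.338,.055)),("scene",(.5595,.346,.074))):
    c=C[n];m=proj(c,g).astype(int);h=24
    t.append(cv2.resize(c["img"][m[1]-h:m[1]+h,m[0]-h:m[0]+h],(260,260),interpolation=cv2.INTER_CUBIC))
cv2.imwrite("pics/bl1.png",np.hstack(t))
E
```

```text
[0.56058827 0.348289   0.09225404] [ 0.0480512  -0.06002632 -0.60215975]
```

View pics/bl1.png

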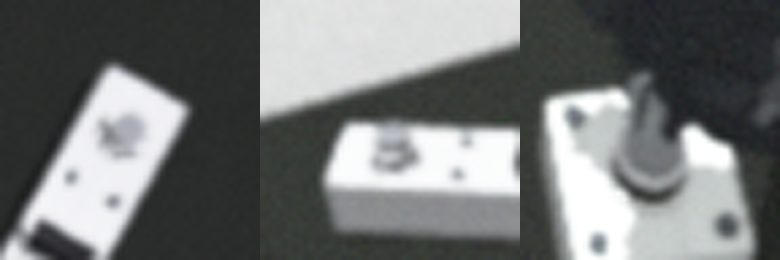

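The channel cap is down and the channel hasn't moved. The fingers are over the block's pad (third tile, (650,130)). I centre and descend.

Call:
{"api": "carry_out", "payload": {"rows": "-1 -2 -7 0;0 0 -7 0;0 0 -3 0;0 0 0 0"}}

```text
t: 15.7
eef_pos: [0.5589, 0.3458, 0.0738]
tool_rot: [0.0, 0.993, 0.117, -0.0]
contact_force: [0.5, 0.5, -0.4]
gripper_width: 0.001
grasp_force: 0.0
```

Call:
{"api": "carry_out", "payload": {"rows": "0 0 -1.5 0;0 0 -1.5 0;0 0 -1.5 0;0 0 0 0"}}

```text
t: 16.2
eef_pos: [0.5593, 0.3461, 0.07]
tool_rot: [-0.0, 0.993, 0.117, 0.0]
contact_force: [0.3, 1.1, 2.7]
gripper_width: 0.002
grasp_force: 1.3
```

Call:
{"api": "carry_out", "payload": {"rows": "0 0 -1.5 0;0 0 -1.5 0;0 0 0 0"}}

```text
t: 16.58
eef_pos: [0.5592, 0.3461, 0.0668]
tool_rot: [-0.0, 0.993, 0.117, 0.0]
contact_force: [0.2, 1.3, 1.2]
gripper_width: 0.001
grasp_force: 1.2
```

Call:
{"api": "carry_out", "payload": {"rows": "0 0 -1.5 0;0 0 -1.5 0;0 0 0 0"}}

```text
t: 16.95
eef_pos: [0.5592, 0.3461, 0.0638]
tool_rot: [-0.0, 0.993, 0.117, 0.0]
contact_force: [0.3, 1.8, 2.9]
gripper_width: -0.001
grasp_force: 1.2
```

Call:
{"api": "carry_out", "payload": {"rows": "0 0 -1 0;0 0 -1 0;0 0 0 0"}}

```text
t: 17.32
eef_pos: [0.5592, 0.3461, 0.0622]
tool_rot: [-0.0, 0.993, 0.117, 0.0]
contact_force: [-0.2, -0.0, 5.1]
gripper_width: -0.003
grasp_force: 2.9
```

Call:
{"api": "carry_out", "payload": {"rows": "0 0 -0.7 0;0 0 0 0;0 0 0 0"}}

```text
t: 17.7
eef_pos: [0.5593, 0.3461, 0.0618]
tool_rot: [-0.0, 0.993, 0.117, 0.0]
contact_force: [-0.6, 0.2, 7.5]
gripper_width: -0.005
grasp_force: 3.5
```

Call:
{"api": "carry_out", "payload": {"rows": "0 0 20 0;0 0 55 0;0 0 55 0;0 -50 0 0;0 -50 0 0;0 -50 0 0;0 -50 0 0;0 0 0 0;0 0 0 0;0 0 0 0"}}

```text
t: 18.95
eef_pos: [0.5588, 0.1476, 0.1914]
tool_rot: [-0.0, 0.993, 0.118, 0.0]
contact_force: [0.9, -0.4, -0.2]
gripper_width: 0.001
grasp_force: 0.0
```

```bash
python3 - <<'E'
from ov import *
c=read_camera("scene"); t=[];o=get_obs();print(o["t"],o["eef_pos"],o["contact_force"])
a=cv2.imread("pics/scene0.png")
for im in(a,c["img"]):
    t.append(cv2.resize(im[90:380,130:400],(400,430),interpolation=cv2.INTER_CUBIC))
cv2.imwrite("pics/end.png",np.hstack(t))
E
```

```text
19.0 [0.55880646 0.14753174 0.19125901] [ 0.11510783 -0.33841942  0.25982425]
```

View pics/end.png

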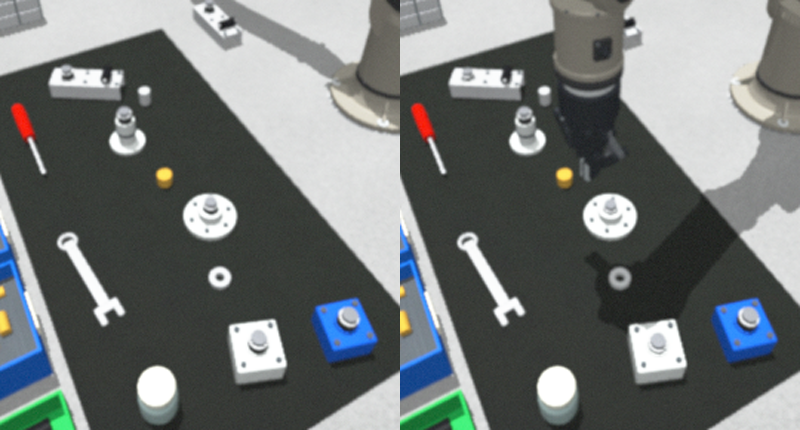

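Compared with the first picture, all three caps are down and nothing else has moved. The arm is clear.

```bash
python3 -c "
from station import *
print(hand_in())"
```

```text
the job is handed in; nothing more can be done
None
```

I pressed the hub, channel and block caps home in that order, each stopping hard at about 6–8 N; the post and everything else stayed put, and the job was handed in at about 19 s.

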